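# Fetch a sample capsule from a deep storage column with a picker

### The job

Take the red-handled picker out of its wooden stand and use it to fetch the blue sample capsule from the bottom of the clear column: feel for the slot in the capsule's lid with the picker's cross-bar, let the bar through, turn it about a quarter turn so that it catches under the lid, and draw the capsule out. Stand the capsule upright in the white cup with the picker still caught and standing in it, and let go. Be gentle, for the sample is fragile: never press on the capsule with more than 20 N, set it down softly, do not touch the capsule with the fingers, and leave the loupe, the green-capped tube and the glass dish where they are.

Things in the scene. Friction and masses are not known exactly. Their poses are not given: they have to be found in the camera images.
- picker_grip (a point): Centre of the picker's red handle, 140 mm straight above the tip. The picker stands upright, loose, in the stand. Handle 16 x 16 mm square, 60 mm tall (110 to 170 mm above the tip), sides along x and y. Below it a black flange 40 x 40 mm, 105 to 110 mm above the tip, rests on the stand's top; below that a steel shaft 5 mm thick. About 60 g.
- picker_tip (a point): Underside of the picker's tip: a round-ended cross-bar 18 mm long along the picker's own x, 5 mm thick (0 to 5 mm above this point). A brass stop collar, 26 mm in diameter, sits 13 to 23 mm above this point; when it meets the capsule's lid, the top of the bar is 5 mm below the lid's underside.
- stand_top (a point): Centre of the top of the square wooden picker stand (fixed): 48 mm wide outside, 112 mm tall, with a 32 mm square bore down to 6 mm above the table in which the shaft hangs. Its foot is 72 mm square, 6 mm tall.
- column_mouth (a point): Centre of the mouth of the clear square storage column (fixed), 120 mm above the table: 49 mm wide outside, bore 33 mm square, sides along x and y; foot 73 mm square, 8 mm tall.
- capsule_center (a point): Centre of the blue sample capsule, a loose 30 x 30 x 40 mm square box (z up, underside 20 mm below this point, lid top 20 mm above it), about 65 g, standing upright on the column's sprung floor plate, roughly square to the bore. Axes are those of its square body, not of its lid.
- cup_floor (a point): Centre of the inner floor of the white receiving cup (fixed), 5 mm above the table. Inner diameter 64 mm at the floor, widening to 76 mm at the rim, 30 mm above the table; rim 84 mm wide outside, foot 88 mm wide. Hanging on the bar, the capsule may tilt a little.
- loupe: Black stand loupe, 42 mm in diameter, 42 mm tall; origin at the centre of its underside. Bystander.
- tube_green: Sample tube with a green cap, 30 mm in diameter, 62 mm tall, standing; origin at the centre of its underside. Bystander.
- dish: Small round glass dish, 57 mm in diameter, 12 mm tall; origin at the centre of its underside. Bystander.
- picker: The picker as a whole; origin at its tip (same point and axes as picker_tip).
- capsule: The capsule as a whole; origin at the centre of its underside. Its brass lid, 3 mm thick, has one central slot 22 x 9 mm over a free space 16 mm deep, 25 mm square. The lid is stuck tight at an angle that is not given: the slot's long direction lies anywhere within 70 degrees either side of the capsule's x. It takes a cross-bar within about 12 degrees of it.
- column: The clear column; origin under its centre on the table. Inside, the capsule stands on a sprung floor plate, its top 22 mm above the table; it yields straight down by up to 6 mm (about 2.4 N less the capsule's weight to start, plus 0.8 N per mm), then stops hard, and springs back up.
- cup: The white cup; origin under its centre on the table.
Not all that is in view belongs to the job. Of the things that look like the picker, the middle-sized one is meant.

How it is judged:
By the outcome, as a careful person would: the job done as asked, in the order asked, and still so for the second after the job is handed in, with the robot touching nothing.
It also fails if it takes over 70 s, if anything falls off the work surface, if the arm or the gripper's body presses on something with over 40 N, if the wrist force passes 120 N, or if a joint passes its speed limit or range.

### The arm

A 7-joint arm with a two-finger parallel gripper is mounted at the origin on a cart in front of the work surface, level with it; the furniture and walls round the work are solid. World frame = base frame: x ahead of the robot, y to its left, z up, the work surface at z = 0. Lengths are in mm, angles in rad, forces in N, time in s.
With the tool pointing down it reaches from about 400 to 875 mm from the base axis. Payload 6.5 kg.
Tool frame: the origin (TCP) lies at the very end of the fingers, on their centre line; the grasp point (between the pads) lies 19 mm behind it; z points along the fingers, y is the line along which they close (so a half turn about z gives the same grasp; the last joint's range is limited). The gripper opens to 88 mm and grips with 3 to 60 N. Pads are 18 mm wide; open, the fingers measure 123 mm over their backs; the gripper's body (75 mm by 187 mm) begins 45 mm behind the grasp point.
Start: joints at [1.041, 0.536, -0.004, 1.538, 0.003, 1.067, -0.071], TCP at [290.772, -581.327, 238.716] pointing down, gripper open.
Joint ranges: [-2.7, 2.7], [-0.37, 2.16], [-1.27, 1.26], [0.24, 2.4], [-1.31, 4.45], [0.19, 1.91], [-2.76, 2.76]. Speed limits (rad/s): [2.39, 2.39, 3.14, 3.14, 3.14, 3.14, 3.14].

### API

Orientations are given as a rotation vector (axis times angle).
In Python, from station import r gives the robot as it stands.
- The arm moves only by the tool send_rows, never from a script. Its argument "rows" is one flat list of numbers, 4 for each row, row after row: the shift along the tool's x, y, z in cm, then the turn about the tool's z in rad. A call has 1 to 8 rows; each row is the pose to reach, as a shift and turn from the pose commanded when the call began, along the tool's axes at that moment; what a row does not reach only later rows make up. A row lasts 1/10 s, in which the tool goes at most 50 mm and 8.59 degrees, less where a joint would pass 70% of its speed; a pose out of reach is approached as far as the arm can. A call with a gripper value outside its range is refused whole. "claw" is the opening, from 0 (shut) to 1 (fully open), set as the call begins (left out, the last holds). The fingers move at their own pace and stop on an object; the grip force is fixed at half the most. Time passes only in rows, so rows that repeat a pose let the fingers close. It gives the time, the measured TCP pose, the force, the opening and the grip force at its end, in the units of the state.
- r.get_obs(): the state, without advancing time (a new reading comes with each control period).
- r.read_camera(name): name is "scene" or "top" or "wrist"; returns a dict with "frame" (400x640x3 uint8, red, green, blue), "camera_matrix" (3x3 intrinsics, pixels), "rvec" (rotation vector, rad) and "tvec" (3), from world to camera coordinates, as OpenCV has them; the wrist camera has in their place "T_tool_cam" (4x4, takes a point from camera to tool coordinates, whose origin is the TCP and whose axes are the flange's). Camera axes: x right, y down, z forward; pixel columns grow to the right and rows downward; lengths in mm; the calibration is good to about 2 mm. The wrist camera is an equidistant fisheye: a pixel r from the principal point sees the ray r / f radians off the axis. A picture is of the moment at which its call begins: read the wrist's pose just before it. There is no depth.
- r.finish_job(): hands the job in; it is judged then, once.
Trained networks look in a picture, given as the dict that the camera call returned (one of the last four; its "shot" number tells which), for a name from the list of things; names that differ only in an ending like _2 or _b are one class to them, and where a whole thing is asked for, a point or a joint stands for the part that bears it (a point fixed in the world has none). Each returns a list of dicts, best first, with "conf" (0 to 1); they miss things now and then, are a little off and sometimes report something else, mostly with a low value. They report only what shows in the picture. A call takes as long as a camera call. They do not tell look-alikes from the thing itself.
- r.find_in(picture, label): "at" ([x, y, z] in mm, in world coordinates, good to about 4 mm: the middle of the surface that is visible of it).
- r.pinpoint(picture, label): "at" ([x, y, z] in mm, in world coordinates, good to about 4 mm: a listed point, or the origin of a listed thing).
The state is a dict: "time": time; "q": joint angles; "joint_velocities": joint speeds; "joint_efforts": joint torques, N m; "ee_pos": TCP position; "eef_rot": TCP orientation; "contact_force": force on the tool from outside, world axes, zero at the start; "torque": the same for the moment, N m; "grip_width": finger opening in mm; "grip_force": force on a finger pad.
Only numpy, scipy, OpenCV 4.12 (cv2) and the standard library are available. Lean on these libraries where they do the work, as an engineer would, in place of code of your own. Each camera call takes 0.05 s, during which the arm holds its last target. There are 200 camera calls.

## Working session

There is one attempt and no reset: what is moved stays moved. The work goes in short steps, Python scripts to look and compute and a tool call to move; the robot and the scene stay as the last step left them, time stands still between calls to the robot, and variables do not carry over. Pictures are saved under pics/ and viewed, at most 10 in all, crops included, and the job is handed in when it is done.

Besides the shell and the picture viewer there is one more tool, called after "Emit:" in YAML: its name, and indented under it one key for each argument. send_rows: Moves the arm, as the interface text tells. Its arguments: {"type":"object","properties":{"rows":{"type":"array","items":{"type":"number"}},"claw":{"type":"number"}},"required":["rows"]}

```bash
mkdir -p pics; ls; cat > h.py <<'E'
from station import r
import numpy as np, cv2
from scipy.spatial.transform import Rotation as R
def save(p,n,crop=None,s=1):
    f=p["frame"]
    if crop: f=f[crop[1]:crop[3],crop[0]:crop[2]]
    cv2.imwrite("pics/"+n,cv2.resize(f,None,fx=s,fy=s,interpolation=cv2.INTER_CUBIC)[:,:,::-1])
def proj(p,X):
    return cv2.projectPoints(np.float64(X).reshape(-1,3),np.float64(p["rvec"]),np.float64(p["tvec"]),np.float64(p["camera_matrix"]),None)[0].reshape(-1,2)
E
python3 - <<'E'
from h import *
for c in ["scene","top"]:
    p=r.read_camera(c); save(p,c+"1.png")
    for l in ["picker_grip","picker_tip","stand_top","column_mouth","capsule_center","cup_floor","loupe","tube_green","dish"]:
        print(c,l,[(np.round(d["at"]).tolist(),round(d["conf"],2),proj(p,d["at"]).round().tolist()[0]) for d in r.pinpoint(p,l)][:4])
o=r.get_obs(); print(o["time"],o["ee_pos"],R.from_rotvec(o["eef_rot"]).as_matrix().round(3))
E
```

```text
pics
scene picker_grip [([539.0, 660.0, 195.0], 0.73, [241.0, 221.0]), ([480.0, 568.0, 107.0], 0.59, [302.0, 238.0]), ([496.0, 466.0, 148.0], 0.58, [319.0, 188.0])]
scene picker_tip [([541.0, 652.0, 0.0], 0.95, [252.0, 297.0]), ([480.0, 565.0, 1.0], 0.94, [303.0, 277.0])]
scene stand_top [([498.0, 466.0, 110.0], 0.93, [318.0, 203.0])]
scene column_mouth [([582.0, 321.0, 121.0], 0.97, [314.0, 154.0])]
scene capsule_center []
scene cup_floor [([425.0, 334.0, 4.0], 0.79, [371.0, 217.0])]
scene loupe [([354.0, 433.0, -2.0], 0.64, [386.0, 256.0]), ([499.0, 465.0, 112.0], 0.29, [318.0, 202.0])]
scene tube_green [([685.0, 394.0, -3.0], 0.49, [262.0, 202.0])]
scene dish [([632.0, 464.0, -1.0], 0.57, [265.0, 224.0])]
top picker_grip [([494.0, 466.0, 148.0], 0.79, [330.0, 201.0]), ([534.0, 656.0, 199.0], 0.76, [227.0, 174.0])]
top picker_tip [([537.0, 660.0, 0.0], 0.97, [242.0, 191.0]), ([481.0, 570.0, 1.0], 0.6, [282.0, 217.0])]
top stand_top [([498.0, 466.0, 112.0], 0.67, [330.0, 202.0])]
top column_mouth [([589.0, 327.0, 117.0], 0.83, [399.0, 158.0])]
top capsule_center [([584.0, 326.0, 40.0], 0.54, [395.0, 169.0])]
top cup_floor [([426.0, 328.0, 5.0], 0.69, [392.0, 243.0]), ([494.0, 464.0, 145.0], 0.31, [331.0, 202.0])]
top loupe [([351.0, 435.0, -2.0], 0.84, [343.0, 278.0])]
top tube_green [([691.0, 395.0, -1.0], 0.65, [362.0, 126.0]), ([589.0, 326.0, 118.0], 0.22, [400.0, 158.0])]
top dish [([625.0, 468.0, -3.0], 0.91, [329.0, 154.0])]
1.0 [ 290.80607364 -581.31471837  238.74336341] [[ 0.894  0.447  0.   ]
 [ 0.447 -0.894 -0.   ]
 [ 0.     0.    -1.   ]]
```

View pics/scene1.png

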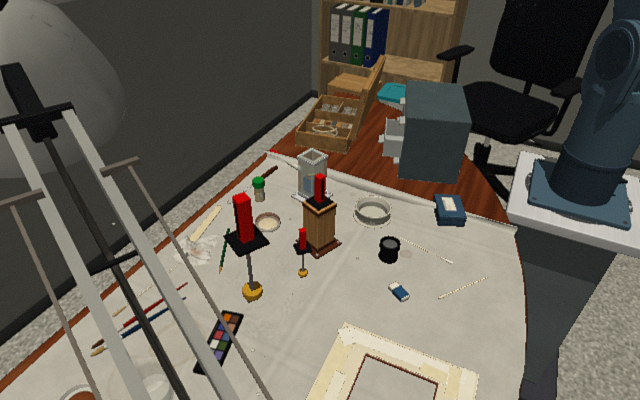

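```bash
python3 - <<'E'
import cv2
f=cv2.imread("pics/top1.png")[90:310,180:460]
cv2.imwrite("pics/top1c.png",cv2.resize(f,None,fx=2.7,fy=2.7,interpolation=cv2.INTER_CUBIC))
E
```

```text
(no output)
```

View pics/top1c.png

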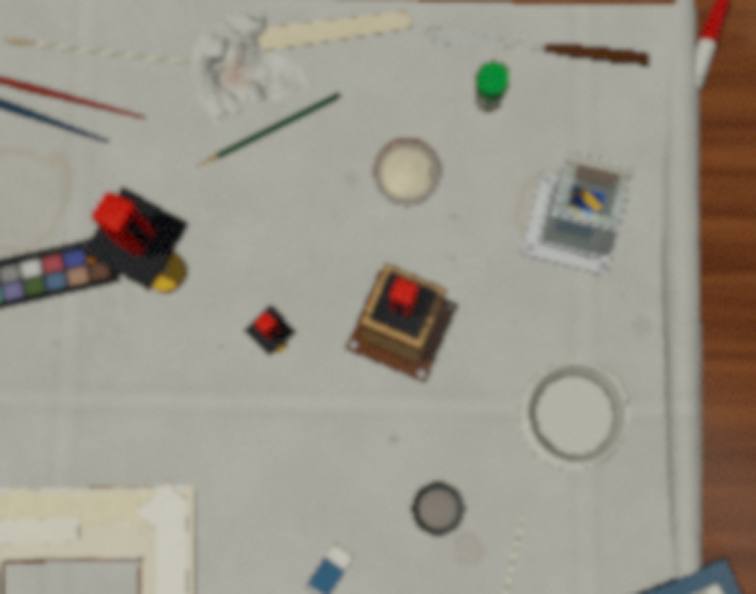

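Three look-alikes: large picker (scene 243,220), small one (303,240), and the one in the wooden stand (319,190; crop 404,293). The one in the stand is the middle-sized, at the stand's top, and the crop confirms it. Next I check the way across (grey cabinet at 430,130 in scene).

View pics/top1.png

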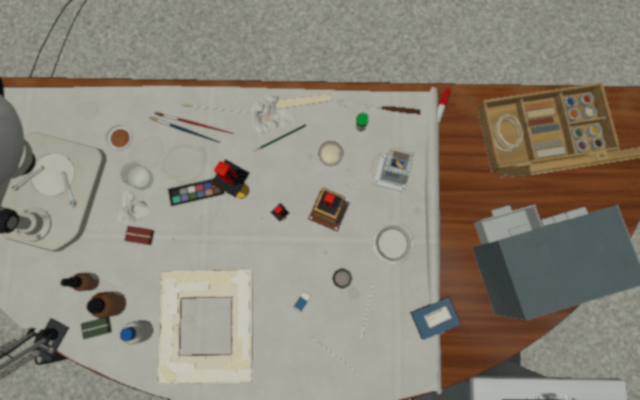

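```bash
python3 - <<'E'
from h import *
p=r.read_camera("scene"); 
K=p["camera_matrix"];Rm=cv2.Rodrigues(np.float64(p["rvec"]))[0];t=np.float64(p["tvec"])
def ray(p,uv,z):
    K=p["camera_matrix"];Rm=cv2.Rodrigues(np.float64(p["rvec"]))[0];t=np.float64(p["tvec"]).ravel()
    c=-Rm.T@t; d=Rm.T@np.linalg.inv(K)@[uv[0],uv[1],1]; return (c+d*(z-c[2])/d[2]).round()
print(-Rm.T@t.ravel())
for uv in [(463,183),(403,178),(400,82),(468,92),(455,225),(290,145)]: print(uv,ray(p,uv,0))
q=r.read_camera("top");print("top",-cv2.Rodrigues(np.float64(q["rvec"]))[0].T@np.float64(q["tvec"]).ravel())
for x,y in [(0,0),(600,0),(600,-600),(300,-600),(600,600),(400,0)]: print(x,y,proj(q,[x,y,0]).round(),proj(p,[x,y,0]).round())
E
```

```text
[ 208.87276924 1062.89409205  631.02706337]
(463, 183) [264.  89.   0.]
(403, 178) [409. 140.   0.]
(400, 82) [ 617. -485.    0.]
(468, 92) [ 365. -514.    0.]
(455, 225) [246. 267.   0.]
(290, 145) [755. 131.   0.]
top [ 336.11197256  473.34943684 1128.02089215]
0 0 [[555. 456.]] [[576. 193.]]
600 0 [[538. 168.]] [[356. 138.]]
600 -600 [[806. 172.]] [[413.  73.]]
300 -600 [[827. 309.]] [[490.  87.]]
600 600 [[270. 164.]] [[242. 268.]]
400 0 [[543. 258.]] [[421. 154.]]
```

```bash
cat >> h.py <<'E'
def rows(T0,pts):
    """T0=(pos,rotmat); pts: list of (x,y,z,dyaw about tool z) -> tool rows in cm"""
    return [[*(T0[1].T@(np.array(q[:3])-T0[0])/10).round(2),q[3]] for q in pts]
E
python3 - <<'E'
from h import *
p=r.read_camera("scene");q=r.read_camera("top")
for z in (150,200,250,300,350): print(z,proj(p,[[264,89,z],[409,140,z]]).round().tolist(),proj(q,[[264,89,z],[409,140,z]]).round().tolist())
o=r.get_obs();print(o["contact_force"],o["ee_pos"])
E
```

```text
150 [[477.0, 132.0], [412.0, 127.0]] [[533.0, 328.0], [502.0, 248.0]]
200 [[482.0, 112.0], [415.0, 108.0]] [[544.0, 330.0], [511.0, 246.0]]
250 [[488.0, 92.0], [418.0, 88.0]] [[557.0, 333.0], [522.0, 244.0]]
300 [[494.0, 70.0], [422.0, 66.0]] [[571.0, 335.0], [533.0, 242.0]]
350 [[500.0, 47.0], [426.0, 43.0]] [[587.0, 339.0], [546.0, 239.0]]
[ 0.35833882  0.28257234 -0.59899191] [ 290.75722037 -581.32299837  238.71091636]
```

```bash
python3 - <<'E'
from h import *
p=r.read_camera("scene");q=r.read_camera("top")
def P(p): 
    return p["camera_matrix"]@np.c_[cv2.Rodrigues(np.float64(p["rvec"]))[0],np.float64(p["tvec"]).ravel()]
for a,b in [((469,91),(512,318)),((405,84),(497,253)),((403,178),(475,250)),((463,183),(490,310))]:
    X=cv2.triangulatePoints(P(p),P(q),np.float64(a).reshape(2,1),np.float64(b).reshape(2,1)).ravel();X=X[:3]/X[3]
    print(X.round(),proj(p,X),proj(q,X))
E
```

```text
[291. 172. 277.] [[471.32057866  91.25049388]] [[511.70891236 315.94412379]]
[405. 195. 277.] [[414.70403431  84.7217255 ]] [[494.60023124 244.40141597]]
[412. 148.   5.] [[401.33802568 177.70384035]] [[475.25822673 251.32496237]]
[278. 127.  23.] [[456.2025265  181.58640595]] [[490.22662905 315.27934898]]
```

```bash
cat >> h.py <<'E'
def pose():
    o=r.get_obs(); return np.array(o["ee_pos"]),R.from_rotvec(o["eef_rot"]).as_matrix(),o
def yaw(Rm): return np.degrees(np.arctan2(Rm[1,0],Rm[0,0]))
E
python3 - <<'E'
from h import *
p0,R0,o=pose()
# waypoints arc
az=np.radians(-63.4); rr=650; z=238.7; yw=0
W=[]
for i in range(30):
    if z<455: z=min(z+45,455); az+=np.radians(1.5)
    else: az=min(az+np.radians(4.5),np.radians(43.1)); 
    rr=max(rr-8,600) if az<np.radians(10) else min(rr+10,682)
    yw=(np.degrees(az)+63.4)/106.5*129.4
    W.append((rr*np.cos(az),rr*np.sin(az),z,-np.radians(yw)))
    if az>=np.radians(43.1) and rr>=682: break
pos,Rm=p0,R0
for k in range(0,len(W),8):
    t0=0 if k==0 else W[k-1][3]
    print([list(np.round(x,2)) for x in rows((pos,Rm),[(*w[:3],w[3]-t0) for w in W[k:k+8]])])
    e=W[min(k+7,len(W)-1)]; pos=np.array(e[:3]); Rm=R0@R.from_rotvec([0,0,e[3]]).as_matrix()
print(len(W))
E
```

```text
[[np.float64(1.71), np.float64(-0.82), np.float64(-4.5), np.float64(-0.03)], [np.float64(3.35), np.float64(-1.69), np.float64(-9.0), np.float64(-0.06)], [np.float64(4.94), np.float64(-2.59), np.float64(-13.5), np.float64(-0.1)], [np.float64(6.49), np.float64(-3.54), np.float64(-18.0), np.float64(-0.13)], [np.float64(7.99), np.float64(-4.53), np.float64(-21.63), np.float64(-0.16)], [np.float64(12.54), np.float64(-6.12), np.float64(-21.63), np.float64(-0.25)], [np.float64(17.07), np.float64(-7.48), np.float64(-21.63), np.float64(-0.35)], [np.float64(21.53), np.float64(-8.99), np.float64(-21.63), np.float64(-0.45)]]
[[np.float64(4.71), np.float64(0.18), np.float64(0.0), np.float64(-0.1)], [np.float64(9.42), np.float64(-0.0), np.float64(0.0), np.float64(-0.19)], [np.float64(14.09), np.float64(-0.56), np.float64(0.0), np.float64(-0.29)], [np.float64(18.71), np.float64(-1.48), np.float64(0.0), np.float64(-0.38)], [np.float64(23.25), np.float64(-2.76), np.float64(0.0), np.float64(-0.48)], [np.float64(27.67), np.float64(-4.39), np.float64(0.0), np.float64(-0.57)], [np.float64(31.95), np.floa
[... 327 characters left out ...]
 np.float64(-0.29)], [np.float64(18.84), np.float64(2.05), np.float64(0.0), np.float64(-0.38)], [np.float64(23.76), np.float64(2.37), np.float64(0.0), np.float64(-0.48)], [np.float64(28.77), np.float64(2.28), np.float64(0.0), np.float64(-0.57)], [np.float64(33.83), np.float64(1.78), np.float64(0.0), np.float64(-0.67)], [np.float64(38.91), np.float64(0.85), np.float64(0.0), np.float64(-0.76)]]
[[np.float64(4.59), np.float64(2.52), np.float64(-0.0), np.float64(-0.1)], [np.float64(9.45), np.float64(4.68), np.float64(-0.0), np.float64(-0.19)], [np.float64(14.54), np.float64(6.48), np.float64(-0.0), np.float64(-0.29)], [np.float64(14.51), np.float64(6.67), np.float64(-0.0), np.float64(-0.29)]]
28
```

Emit:
send_rows:
  rows: [1.7,-0.8,-4.5,-0.03,3.4,-1.7,-9,-0.06,4.9,-2.6,-13.5,-0.1,6.5,-3.5,-18,-0.13,8,-4.5,-21.6,-0.16,12.5,-6.1,-21.6,-0.25,17,-7.5,-21.6,-0.35,21.5,-9,-21.6,-0.45]

```text
time: 2.1
ee_pos: [443.7, -403.5, 455.2]
eef_rot: [2.816, 1.39, 0.001]
contact_force: [1.3, -0.8, -0.0]
grip_width: 88.1
grip_force: 0.0
```

Emit:
send_rows:
  rows: [4.7,0.2,0,-0.1,9.4,0,0,-0.19,14,-0.6,0,-0.29,18.7,-1.5,0,-0.38,23.2,-2.8,0,-0.48,27.7,-4.4,0,-0.57,32,-6.4,0,-0.67,36,-8.7,0,-0.76]

```text
time: 2.9
ee_pos: [594.1, -64.5, 454.6]
eef_rot: [2.099, 2.337, 0.0]
contact_force: [1.0, 0.9, -0.3]
grip_width: 88.2
grip_force: 0.0
```

Emit:
send_rows:
  rows: [4.6,0.8,0,-0.1,9.3,1.3,0,-0.19,14,1.4,0,-0.29,18.8,2,0,-0.38,23.8,2.4,0,-0.48,28.8,2.3,0,-0.57,33.8,1.8,0,-0.67,38.9,0.9,0,-0.76]

```text
time: 3.7
ee_pos: [563.1, 320.9, 454.5]
eef_rot: [1.084, 2.949, -0.0]
contact_force: [0.8, -0.0, -0.4]
grip_width: 87.9
grip_force: 0.0
```

```bash
python3 - <<'E'
from h import *
p0,R0,o=pose(); p=r.read_camera("wrist"); save(p,"w1.png"); print(p0,yaw(R0)); print(p["T_tool_cam"],p["camera_matrix"])
for l in ["column_mouth","stand_top","capsule_center","picker_grip","cup_floor"]:
    print(l,[(np.round(d["at"]).tolist(),round(d["conf"],2)) for d in r.pinpoint(p,l)][:3])
E
```

```text
[563.08293618 320.91130864 454.49266867] 139.62488364444525
[[ 3.32282996e-04 -9.55294264e-01 -2.95656486e-01  7.76040903e+01]
 [ 9.99999896e-01  4.10009904e-04 -2.00899190e-04 -6.38959563e-01]
 [ 3.13139931e-04 -2.95656389e-01  9.55294301e-01 -1.47652821e+02]
 [ 0.00000000e+00  0.00000000e+00  0.00000000e+00  1.00000000e+00]] [[309.70691629   0.         318.60220954]
 [  0.         309.70691629 195.07581685]
 [  0.           0.           1.        ]]
column_mouth [([582.0, 331.0, 119.0], 0.93)]
stand_top [([498.0, 463.0, 109.0], 0.9)]
capsule_center [([588.0, 324.0, 43.0], 0.61), ([694.0, 398.0, -2.0], 0.18)]
picker_grip [([538.0, 659.0, 196.0], 0.83), ([480.0, 566.0, 101.0], 0.75), ([497.0, 468.0, 151.0], 0.59)]
cup_floor [([426.0, 326.0, 6.0], 0.93)]
```

View pics/w1.png

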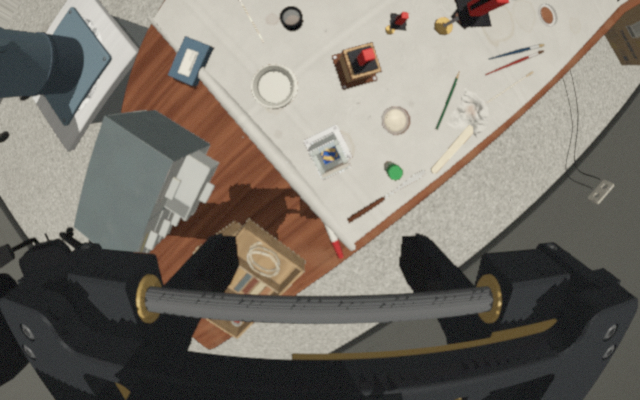

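Emit:
send_rows:
  rows: [-1.3,0.3,4.2,0,-2.6,0.5,8.4,0,-3.9,0.7,12.6,0,-5.2,1,16.8,0,-6.5,1.2,21,0,-7.8,1.5,25.2,0,-9.1,1.7,29,0,-9.1,1.7,29,0]

```text
time: 4.8
ee_pos: [643.0, 266.5, 158.6]
eef_rot: [-1.096, -2.939, 0.014]
contact_force: [-0.6, -1.3, -1.3]
grip_width: 87.9
grip_force: 0.0
```

```bash
cat >> h.py <<'E'
def wproj(p,p0,R0,X):
    T=np.array(p["T_tool_cam"]);K=p["camera_matrix"]
    Xc=((np.float64(X).reshape(-1,3)-p0)@R0-T[:3,3])@T[:3,:3]
    n=np.hypot(Xc[:,0],Xc[:,1]);th=np.arctan2(n,Xc[:,2])
    return np.c_[K[0,2]+K[0,0]*th*Xc[:,0]/n,K[1,2]+K[1,1]*th*Xc[:,1]/n]
def wray(p,p0,R0,uv,z):
    T=np.array(p["T_tool_cam"]);K=p["camera_matrix"]
    d=(np.float64(uv)-[K[0,2],K[1,2]])/K[0,0];th=np.hypot(*d)
    v=np.r_[d/th*np.sin(th),np.cos(th)]
    w=R0@T[:3,:3]@v;c=p0+R0@T[:3,3]
    return c+w*(z-c[2])/w[2]
E
python3 - <<'E'
from h import *
p0,R0,o=pose(); p=r.read_camera("wrist"); print(o["time"],p0,yaw(R0))
for l in ["column_mouth","stand_top","capsule_center","picker_grip","cup_floor"]:
    print(l,[(np.round(d["at"]).tolist(),round(d["conf"],2),wproj(p,p0,R0,d["at"]).round().tolist()) for d in r.pinpoint(p,l)][:3])
np.savez("w2.npz",p0=p0,R0=R0)
cv2.imwrite("w2full.png",p["frame"][:,:,::-1])
save(p,"w2c.png",(260,40,380,160),5)
E
```

```text
4.8 [643.00488941 266.52414652 158.58112292] 139.1101379153518
column_mouth [([583.0, 327.0, 120.0], 0.95, [[331.0, 90.0]])]
stand_top []
capsule_center [([589.0, 323.0, 44.0], 0.71, [[330.0, 102.0]]), ([628.0, 462.0, -2.0], 0.2, [[455.0, 50.0]])]
picker_grip [([693.0, 398.0, 2.0], 0.71, [[448.0, 136.0]])]
cup_floor []
```

View pics/w2c.png

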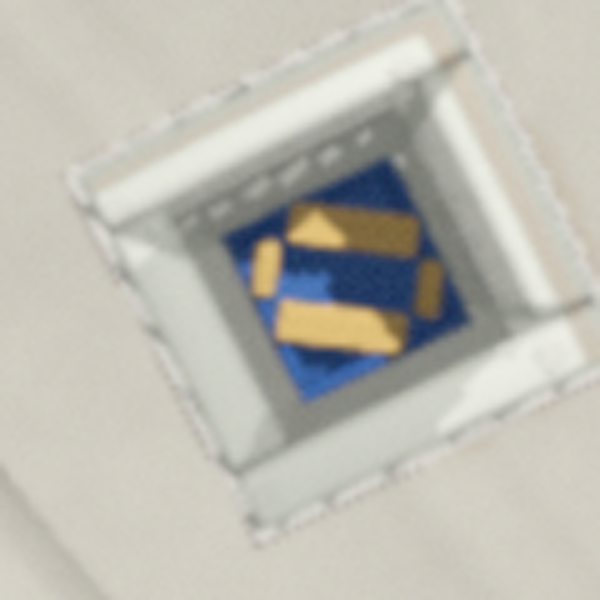

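```bash
python3 - <<'E'
from h import *
d=np.load("w2.npz");p0,R0=d["p0"],d["R0"]
p=r.read_camera("wrist")
g=lambda u,v,z:wray(p,p0,R0,(259.6+u/5,39.6+v/5),z)[:2]
a=lambda A,B:np.degrees(np.arctan2(*(B-A)[::-1]))
for A,B in [((280,300),(408,318)),((288,242),(415,255)),((290,203),(418,213)),((275,340),(400,355)),((267,268),(430,288))]:
    P,Q=g(*A,62),g(*B,62);print("slot",a(P,Q),np.linalg.norm(P-Q),(P+Q)/2)
c=[g(*x,62) for x in [(225,235),(393,157),(470,322),(308,402)]]
print("capsule",np.mean(c,0),[a(c[0],c[1]),a(c[3],c[2])],[np.linalg.norm(c[i]-c[i-1]) for i in range(4)])
c=[g(*x,120) for x in [(75,172),(452,0),(605,368),(255,540)]]
print("column outer",np.mean(c,0),[a(c[0],c[1]),a(c[3],c[2])],[np.linalg.norm(c[i]-c[i-1]) for i in range(4)])
c=[g(*x,22) for x in []]
E
```

```text
slot 41.36510210654016 20.10187652123363 [587.65804334 322.30134887]
slot 43.614729665145454 19.78877812165067 [581.16780731 329.41961855]
slot 45.04338691894671 19.86955698554114 [576.5573532  333.90085216]
slot 42.500815475098904 19.628716842053134 [591.60934804 317.56620836]
slot 42.42119150925886 25.501917221872112 [584.38532951 326.04920431]
capsule [584.53002498 326.03671753] [np.float64(74.69296405899274), np.float64(76.24873935189095)] [np.float64(29.40874020541738), np.float64(28.809640204823157), np.float64(28.638206278900405), np.float64(28.38392520362922)]
column outer [583.43656698 324.88528729] [np.float64(74.26165986421162), np.float64(76.22539430170701)] [np.float64(49.806363133264696), np.float64(49.32253641886008), np.float64(48.22073248927783), np.float64(47.33776038670995)]
```

Emit:
send_rows:
  rows: [1,0.5,-4,-0.05,4,1.8,-7,-0.1,8,3.7,-10,-0.15,12,5.5,-12.5,-0.22,15,6.8,-13.6,-0.28,15.9,7.3,-13.6,-0.28,15.9,7.3,-13.6,-0.28]

```text
time: 5.85
ee_pos: [568.6, 434.1, 301.7]
eef_rot: [0.662, 3.071, 0.002]
contact_force: [0.2, -1.4, -0.6]
grip_width: 88.1
grip_force: 0.0
```

```bash
python3 - <<'E'
from h import *
p0,R0,o=pose(); p=r.read_camera("wrist"); print(o["time"],p0,yaw(R0),o["q"])
for l in ["stand_top","picker_grip","cup_floor"]:
    print(l,[(np.round(d["at"]).tolist(),round(d["conf"],2),wproj(p,p0,R0,d["at"]).round().tolist()) for d in r.pinpoint(p,l)][:3])
np.savez("w3.npz",p0=p0,R0=R0)
u,v=wproj(p,p0,R0,[498,466,130])[0].round().astype(int);u-=60;v=max(v-60,0);print(u,v)
save(p,"w3c.png",(u,v,u+120,v+120),5)
E
```

```text
5.85 [568.58144065 434.09909131 301.70021209] 155.6661102383673 [-0.32379403  0.70047719 -0.69702274  1.23558738  0.4372983   1.35230261
  0.15264122]
stand_top [([629.0, 462.0, -0.0], 0.31, [[352.0, 184.0]])]
picker_grip [([536.0, 659.0, 198.0], 0.77, [[525.0, 69.0]]), ([498.0, 465.0, 148.0], 0.68, [[318.0, 103.0]]), ([481.0, 566.0, 102.0], 0.58, [[394.0, 55.0]])]
cup_floor [([428.0, 327.0, 10.0], 0.82, [[211.0, 101.0]]), ([423.0, 326.0, -3.0], 0.44, [[212.0, 99.0]])]
259 42
```

View pics/w3c.png

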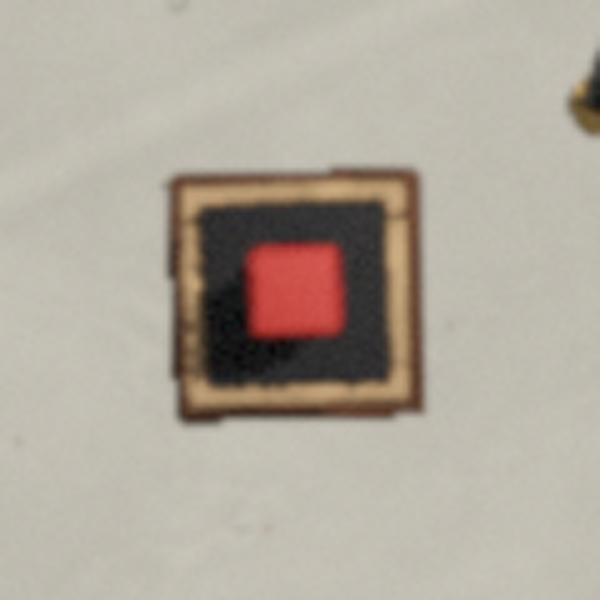

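The crop shows the middle picker upright in its stand, with the handle centre at crop (296,289), px (318,99). It is square to the tool within about 1°.

```bash
python3 - <<'E'
from h import *
p0,R0,o=pose(); p=r.read_camera("wrist")
X=wray(p,p0,R0,(317.8,99.4),177);print(X, wray(p,p0,R0,(317.8,100.5),117))
print(rows((p0,R0),[(*X[:2],134,0),(*X[:2],200,0)]))
E
```

```text
[498.42037559 461.66458757 177.        ] [498.94125744 461.12446442 117.        ]
[[np.float64(8.02), np.float64(-0.1), np.float64(16.58), 0], [np.float64(8.01), np.float64(-0.11), np.float64(9.98), 0]]
```

Emit:
send_rows:
  rows: [4,0,2,0,8,0,4,0,8.1,0,8,0,8.1,0,12,0,8.1,0,15,0,8.1,0,16.6,0,8.1,0,16.6,0]
  claw: 1

```text
time: 6.8
ee_pos: [496.3, 463.5, 132.3]
eef_rot: [-0.668, -3.068, 0.006]
contact_force: [-0.3, -0.3, -0.2]
grip_width: 88.1
grip_force: 0.0
```

Emit:
send_rows:
  rows: [0,0,0,0,0,0,0,0,0,0,0,0,0,0,0,0,0,0,0,0,0,0,0,0]
  claw: 0

```text
time: 7.4
ee_pos: [496.5, 465.6, 135.0]
eef_rot: [0.667, 3.07, 0.0]
contact_force: [-0.4, -0.3, 0.6]
grip_width: 42.3
grip_force: 0.0
```

Emit:
send_rows:
  rows: [0,0,0,0,0,0,0,0,0,0,0,0,0,0,0,0,0,0,0,0,0,0,0,0,0,0,0,0]

```text
time: 8.1
ee_pos: [496.4, 465.4, 134.6]
eef_rot: [-0.667, -3.07, 0.0]
contact_force: [-0.5, 0.3, 0.2]
grip_width: 16.1
grip_force: 30.0
```

Emit:
send_rows:
  rows: [0,0,-1,0,0,0,-4,0,0,0,-7.5,0,0,0,-11,0,0,0,-14.5,0,0,0,-17,0,0,0,-17,0,0,0,-17,0]

```text
time: 8.9
ee_pos: [496.4, 465.5, 305.0]
eef_rot: [0.667, 3.069, 0.001]
contact_force: [0.4, -0.0, -1.1]
grip_width: 15.9
grip_force: 30.0
```

```bash
python3 - <<'E'
from h import *
p0,R0,o=pose(); print(o["time"],p0,yaw(R0),o["grip_width"],o["contact_force"])
tip=p0+[0,0,-127.6]
ims=[]
for c in ["scene","top"]:
    p=r.read_camera(c); u,v=proj(p,tip+[0,0,10])[0].round().astype(int)
    for l in ["picker_tip"]: print(c,tip,[(np.round(d["at"]).tolist(),round(d["conf"],2)) for d in r.pinpoint(p,l)][:4])
    f=p["frame"][v-40:v+40,u-40:u+40]; ims.append(cv2.resize(f,(400,400),interpolation=cv2.INTER_CUBIC))
    for yw in (155.7,65.7):
        d=9*np.array([np.cos(np.radians(yw)),np.sin(np.radians(yw)),0]); e=(proj(p,[tip+[0,0,2.5]-d,tip+[0,0,2.5]+d])-[u-40,v-40])*5; print(c,yw,e.round().tolist())
cv2.imwrite("pics/tip.png",np.hstack(ims)[:,:,::-1])
E
```

```text
8.9 [496.38805972 465.4741867  305.02652807] 155.49775147361729 15.874860147717698 [ 0.42247935 -0.0225371  -1.07045828]
scene [496.38805972 465.4741867  177.42652807] [([478.0, 567.0, 2.0], 0.77), ([538.0, 653.0, -3.0], 0.65), ([497.0, 465.0, 177.0], 0.58)]
scene 155.7 [[183.0, 206.0], [213.0, 227.0]]
scene 65.7 [[216.0, 208.0], [179.0, 225.0]]
top [496.38805972 465.4741867  177.42652807] [([537.0, 660.0, -2.0], 0.8), ([492.0, 461.0, 173.0], 0.63), ([482.0, 567.0, -2.0], 0.53)]
top 155.7 [[211.0, 179.0], [191.0, 223.0]]
top 65.7 [[223.0, 211.0], [179.0, 191.0]]
```

View pics/tip.png

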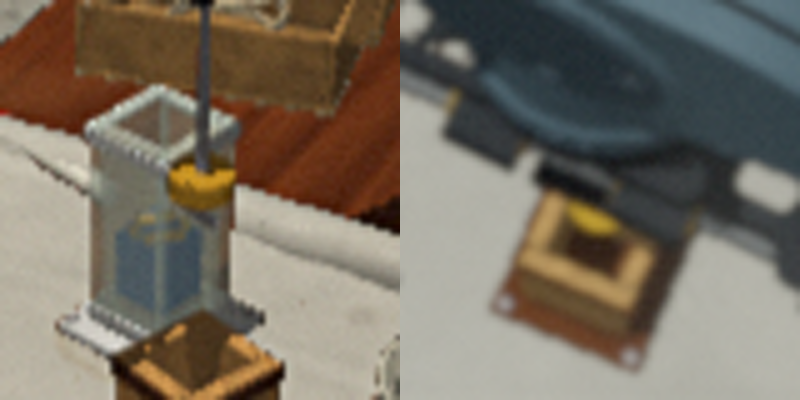

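The left panel shows the bar below the collar running from (185,205) to (215,225). That matches the 155.7° prediction, so the bar lies along tool x. Next I look from the wrist to find the tip's offset in the tool frame.

```bash
python3 - <<'E'
from h import *
p0,R0,o=pose(); p=r.read_camera("wrist")
pts=[p0+R0@np.array([0,0,z]) for z in (0,22.6,104.6,114.6,127.6)]
pr=wproj(p,p0,R0,pts);print(pr.round(1))
u,v=pr[2].round().astype(int);u-=60;v-=60;print(u,v)
save(p,"w4c.png",(u,v,u+120,v+120),5)
E
```

```text
[[319.3 252.2]
 [319.2 234.8]
 [319.  194.7]
 [319.  191.4]
 [319.  187.4]]
259 135
```

View pics/w4c.png

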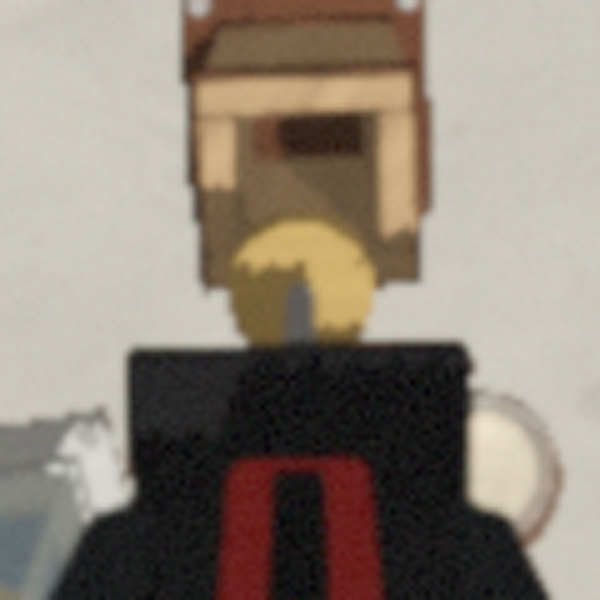

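```bash
python3 - <<'E'
from h import *
p0,R0,o=pose(); p=r.read_camera("wrist")
t=np.linspace(0,2*np.pi,73)
P=lambda X:(wproj(p,p0,R0,p0+np.array(X)@R0.T)-[258.6,134.6])*5
for dx in (-4,-2,0,2):
    c=np.vstack([P(np.c_[dx+13*np.cos(t),13*np.sin(t),0*t+z]) for z in (104.6,114.6)])
    f=P([[dx+20,-20,22.6],[dx+20,20,22.6],[dx+20,-20,17.6],[dx+20,20,17.6],[dx+8,-8,-42.4],[dx+8,8,-42.4],[dx+8,-8,17.6]])
    print(dx,"collar top v",c[:,1].min().round(),"u",c[:,0].min().round(),c[:,0].max().round(),"flange",f.round().tolist())
E
```

```text
-4 collar top v 235.0 u 226.0 378.0 flange [[133.0, 376.0], [474.0, 376.0], [128.0, 391.0], [478.0, 391.0], [207.0, 784.0], [402.0, 783.0], [235.0, 488.0]]
-2 collar top v 224.0 u 226.0 378.0 flange [[132.0, 360.0], [474.0, 360.0], [128.0, 375.0], [479.0, 375.0], [206.0, 764.0], [403.0, 764.0], [234.0, 472.0]]
0 collar top v 213.0 u 226.0 378.0 flange [[132.0, 344.0], [475.0, 344.0], [127.0, 358.0], [479.0, 358.0], [205.0, 743.0], [404.0, 743.0], [234.0, 456.0]]
2 collar top v 201.0 u 226.0 379.0 flange [[131.0, 328.0], [475.0, 328.0], [126.0, 341.0], [480.0, 341.0], [204.0, 723.0], [405.0, 723.0], [234.0, 440.0]]
```

Emit:
send_rows:
  rows: [-2.2,-0.2,0,-0.147,-4.4,-0.5,0,-0.294,-6.6,-0.7,0,-0.441,-8.8,-1,0,-0.588,-11,-1.2,0,-0.735,-13.2,-1.4,0,-0.882,-15.4,-1.6,0,-1.03,-16.8,-1.8,0,-1.178]

```text
time: 10.0
ee_pos: [643.5, 377.8, 303.7]
eef_rot: [1.157, -2.92, 0.001]
contact_force: [0.6, -0.4, 0.0]
grip_width: 15.8
grip_force: 30.0
```

Emit:
send_rows:
  rows: [0,0,2,0,0,0,5,0,0,0,8,0,0,0,9,0,0,0,9,0,0,0,9,0]

```text
time: 10.6
ee_pos: [642.2, 380.0, 215.9]
eef_rot: [-1.15, 2.922, 0.001]
contact_force: [0.2, -0.4, 0.8]
grip_width: 15.5
grip_force: 30.0
```

```bash
python3 - <<'E'
from h import *
p0,R0,o=pose(); p=r.read_camera("wrist"); print(o["time"],p0,yaw(R0),R0[:,2],np.round(o["q"],2),np.abs(o["joint_velocities"]).max())
for l in ["column_mouth","capsule_center"]:
    print(l,[(np.round(d["at"]).tolist(),round(d["conf"],2)) for d in r.pinpoint(p,l)][:3])
u,v=wproj(p,p0,R0,[584,326,62])[0].round().astype(int);u-=40;v-=40;print(u,v)
np.savez("w5.npz",p0=p0,R0=R0,u=u,v=v)
save(p,"w5c.png",(u,v,u+80,v+80),7)
E
```

```text
10.6 [642.18353461 379.96534283 215.94390016] -137.02154825296347 [ 8.06446095e-04  1.18847245e-03 -9.99998969e-01] [-0.14  0.89 -0.88  1.22  0.67  1.32  1.34] 0.015520270199792595
column_mouth [([580.0, 329.0, 122.0], 0.67)]
capsule_center [([586.0, 322.0, 41.0], 0.63)]
278 60
```

View pics/w5c.png

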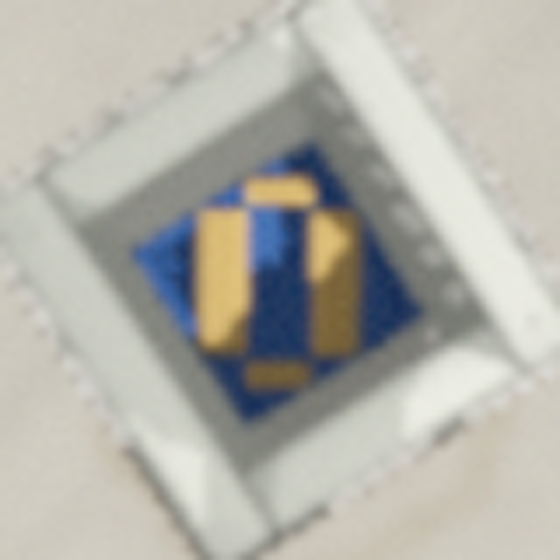

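```bash
python3 - <<'E'
from h import *
d=np.load("w5.npz");p0,R0=d["p0"],d["R0"]; p=r.read_camera("wrist")
X=wray(p,p0,R0,(317.4,100.0),62);print(X,R0.T@(X-p0))
for a,b in [((249,215),(246,350)),((308,215),(310,355)),((195,210),(200,350)),((358,215),(357,355))]:
  A,B=[wray(p,p0,R0,(277.6+q[0]/7,59.6+q[1]/7),62) for q in (a,b)];print(np.degrees(np.arctan2(*(A-B)[[1,0]])))
E
```

```text
[584.30272093 325.88969385  62.        ] [ 7.94262946e+01 -1.52780552e-01  1.53832796e+02]
-138.3563044263418
-136.1404327975192
-135.21312318367848
-137.22523353355743
```

Emit:
send_rows:
  rows: [0,0,-4,0,0,0,-6.2,0,4,0,-6.2,0,8,0,-6.2,0,8,0,-6.2,0,8,0,-3,0,8,0,0,0,8,0,1.6,0]

```text
time: 11.6
ee_pos: [583.4, 324.4, 197.0]
eef_rot: [1.15, -2.922, 0.001]
contact_force: [0.1, 0.2, -1.1]
grip_width: 15.3
grip_force: 30.0
```

Emit:
send_rows:
  rows: [0,0,0,0,0,0,0,0,0,0,0.3,0,0,0,0.6,0,0,0,0.9,0,0,0,1.1,0,0,0,1.3,0,0,0,1.3,0]

```text
time: 12.4
ee_pos: [583.3, 324.8, 185.5]
eef_rot: [1.151, -2.923, 0.0]
contact_force: [0.6, 0.1, 0.6]
grip_width: 15.8
grip_force: 30.0
```

Emit:
send_rows:
  rows: [0,0,0.2,0,0,0,0.4,0,0,0,0.6,0,0,0,0.6,0,0,0,0.6,0]

```text
time: 12.9
ee_pos: [583.3, 324.8, 179.6]
eef_rot: [1.151, -2.923, 0.0]
contact_force: [-1.3, 0.5, -0.2]
grip_width: 15.4
grip_force: 30.0
```

```bash
python3 - <<'E'
from h import *
F=[]
for i in range(3):
    p=r.read_camera("wrist" if i else "scene"); 
    if i==0:
        u,v=proj(p,[584,326,70])[0].round().astype(int); save(p,"s5c.png",(u-40,v-50,u+40,v+50),6); print([d["at"] for d in r.pinpoint(p,"capsule_center")])
    o=r.get_obs(); F.append(o["contact_force"])
print(o["time"],o["ee_pos"],np.round(F,1).tolist(),o["torque"])
E
```

```text
[]
13.1 [583.35603098 324.91347244 179.81094185] [[0.6, -0.1, -0.2], [-0.5, 0.4, -0.8], [0.5, 0.3, -0.2]] [ 0.07217162 -0.09805134 -0.00112623]
```

View pics/s5c.png

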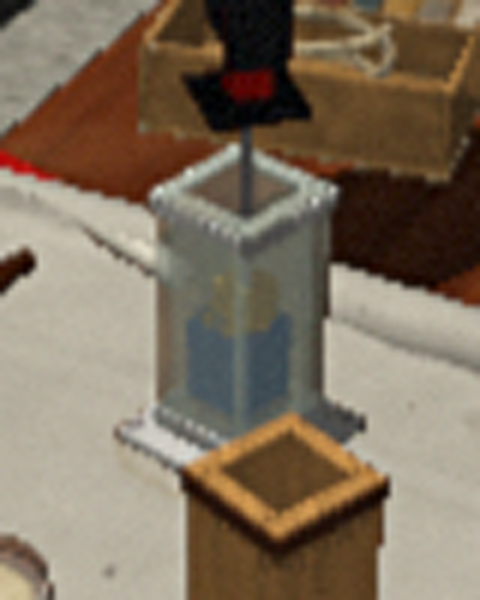

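Emit:
send_rows:
  rows: [0,0,0.1,0.1,0,0,0.1,0.2,0,0,0.1,0.32,0,0,0.1,0.44,0,0,0.1,0.56,0,0,0.1,0.68,0,0,0.1,0.8,0,0,0.1,0.8]

```text
time: 13.9
ee_pos: [583.3, 325.1, 179.0]
eef_rot: [0.079, 3.14, -0.0]
contact_force: [-0.2, 0.1, -0.0]
grip_width: 15.7
grip_force: 30.0
```

Emit:
send_rows:
  rows: [0,0,0,0.12,0,0,0,0.24,0,0,0,0.36,0,0,0,0.48,0,0,0,0.6,0,0,0,0.7,0,0,0,0.77,0,0,0,0.77]

```text
time: 14.7
ee_pos: [583.2, 325.0, 178.8]
eef_rot: [1.248, 2.883, -0.0]
contact_force: [0.7, -0.2, -1.0]
grip_width: 15.9
grip_force: 30.0
```

```bash
python3 - <<'E'
from h import *
p0,R0,o=pose();print(o["time"],p0,yaw(R0),o["contact_force"],o["torque"],o["grip_width"],np.round(o["q"],2))
E
```

```text
14.7 [583.21184067 325.01545718 178.76918901] 133.1860750219674 [ 0.73258319 -0.15445451 -1.02895598] [-0.01104919 -0.14913004  0.02035287] 15.868391172935786 [-0.21  0.7  -0.57  1.51  0.41  1.05 -0.12]
```

Emit:
send_rows:
  rows: [0,0,-0.2,0,0,0,-0.4,0,0,0,-0.7,0,0,0,-1.2,0,0,0,-2,0,0,0,-3,0,0,0,-4,0,0,0,-4,0]

```text
time: 15.5
ee_pos: [584.1, 325.6, 221.0]
eef_rot: [1.251, 2.88, 0.004]
contact_force: [0.1, -0.4, -1.7]
grip_width: 16.2
grip_force: 30.0
```

Emit:
send_rows:
  rows: [0,0,-1.2,0,0,0,-2.4,0,0,0,-3.6,0,0,0,-4.8,0,0,0,-6,0,0,0,-7.2,0,0,0,-8.2,0,0,0,-8.8,0]

```text
time: 16.3
ee_pos: [583.6, 325.1, 308.0]
eef_rot: [1.252, 2.881, 0.002]
contact_force: [-0.8, 0.1, -1.0]
grip_width: 15.4
grip_force: 30.0
```

```bash
python3 - <<'E'
from h import *
p0,R0,o=pose();print(o["time"],p0,yaw(R0),o["contact_force"],o["torque"],o["grip_width"])
p=r.read_camera("scene")
u,v=proj(p,p0+[0,0,-127])[0].round().astype(int); save(p,"s6c.png",(u-50,v-55,u+60,v+55),5)
print([(d["at"],d["conf"]) for d in r.pinpoint(p,"capsule_center")])
print([(d["at"],d["conf"]) for d in r.pinpoint(p,"cup_floor")])
E
```

```text
16.3 [583.56087862 325.11159421 308.00559252] 133.03073717548128 [-0.83863436  0.06119919 -1.02932053] [-0.00083434 -0.13226228 -0.04420435] 15.395806283592908
[([581.7, 327.1, 165.4], 0.89), ([584.8, 324.8, 177.0], 0.25)]
[([422.9, 325.5, 1.8], 0.67)]
```

View pics/s6c.png

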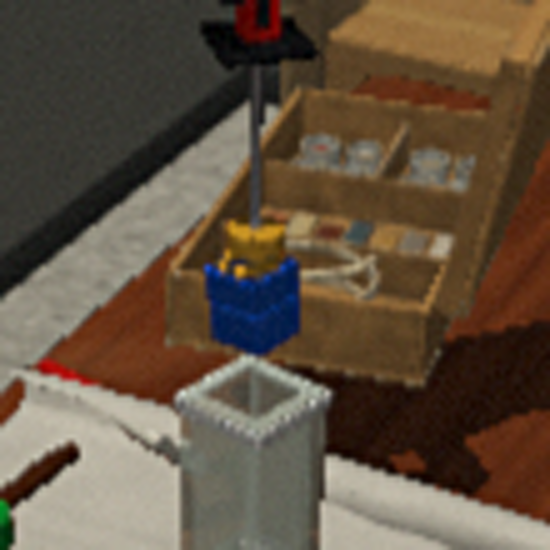

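Emit:
send_rows:
  rows: [0.6,-0.6,0,0,2,-2.1,0,0,4,-4.1,0,0,6,-6.2,0,0,8,-8.3,0,0,9.7,-10.2,0,0,10.7,-11.2,0,0,11,-11.5,0,0]

```text
time: 17.25
ee_pos: [422.7, 326.9, 306.7]
eef_rot: [1.249, 2.882, -0.001]
contact_force: [1.2, 0.7, -1.4]
grip_width: 15.6
grip_force: 30.0
```

Emit:
send_rows:
  rows: [0,0,0.5,0,0,0,2,0,0,0,4,0,0,0,6,0,0,0,7.5,0,0,0,8.5,0,0,0,9,0,0,0,9,0]

```text
time: 18.05
ee_pos: [424.3, 326.8, 216.3]
eef_rot: [-1.252, -2.881, 0.001]
contact_force: [-0.3, 0.2, -1.0]
grip_width: 15.6
grip_force: 30.0
```

```bash
python3 - <<'E'
from h import *
p0,R0,o=pose();print(o["time"],p0,yaw(R0),o["contact_force"],o["grip_width"])
for c in ("scene","top","wrist"):
    p=r.read_camera(c)
    for l in ("cup_floor","capsule_center"): print(c,l,[(d["at"],d["conf"]) for d in r.pinpoint(p,l)])
E
```

```text
18.05 [424.29303576 326.75518555 216.31013385] 133.02397227453028 [-0.33047906  0.19242436 -0.96788691] 15.583285146852086
scene cup_floor [([421.9, 327.7, 2.9], 0.89)]
scene capsule_center [([425.2, 327.4, 74.6], 0.79)]
top cup_floor [([425.8, 333.4, 3.9], 0.79), ([496.8, 468.0, 114.2], 0.51)]
top capsule_center [([425.8, 329.8, 79.0], 0.66)]
wrist cup_floor [([429.4, 326.3, 4.4], 0.64)]
wrist capsule_center []
```

Emit:
send_rows:
  rows: [0,0,0.8,0,0,0,2,0,0,0,3.2,0,0,0,4,0,0,0,4.5,0,0,0,4.7,0,0,0,4.7,0]

```text
time: 19.2
ee_pos: [424.1, 326.8, 169.5]
eef_rot: [-1.252, -2.881, 0.0]
contact_force: [-0.8, 0.1, -1.3]
grip_width: 15.7
grip_force: 30.0
```

Emit:
send_rows:
  rows: [0,0,0.1,0,0,0,0.2,0,0,0,0.3,0,0,0,0.4,0,0,0,0.5,0,0,0,0.6,0,0,0,0.65,0,0,0,0.65,0]

```text
time: 20.0
ee_pos: [424.2, 326.8, 163.2]
eef_rot: [-1.252, -2.881, -0.0]
contact_force: [0.7, 0.4, -0.6]
grip_width: 15.9
grip_force: 30.0
```

Now lower the collar onto the lid in small steps, watching the force.

Emit:
send_rows:
  rows: [0,0,0.1,0,0,0,0.2,0,0,0,0.25,0,0,0,0.25,0]

```text
time: 20.4
ee_pos: [424.1, 326.7, 160.6]
eef_rot: [-1.252, -2.881, 0.0]
contact_force: [-0.6, -0.3, -0.5]
grip_width: 16.1
grip_force: 30.0
```

Emit:
send_rows:
  rows: [0,0,0.05,0,0,0,0.05,0,0,0,0.05,0]

```text
time: 20.7
ee_pos: [424.2, 326.8, 160.2]
eef_rot: [1.252, 2.881, 0.0]
contact_force: [0.4, 0.1, -1.0]
grip_width: 15.9
grip_force: 30.0
```

```bash
python3 - <<'E'
from h import *
F=[]
for c in ("scene","scene","wrist"):
    p=r.read_camera(c); 
    if len(F)==1: save(p,"s7c.png",(320,130,430,260),4); 
    p0,R0,o=pose(); F.append(o["contact_force"])
print(o["time"],p0,np.round(F,1).tolist())
E
```

```text
20.85 [424.19619134 326.80119298 160.2176941 ] [[0.4, -0.8, -0.6], [-0.0, 0.9, -0.1], [0.2, -0.6, -0.5]]
```

View pics/s7c.png

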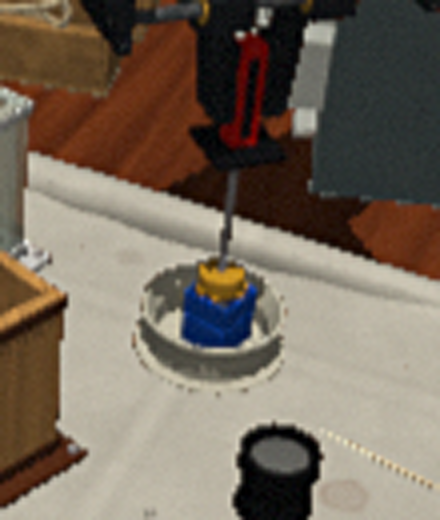

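The capsule stands in the cup (crop 217,310) with the collar at the lid. A little further, until the collar just touches.

Emit:
send_rows:
  rows: [0,0,0.05,0,0,0,0.05,0,0,0,0.05,0]

```text
time: 21.15
ee_pos: [424.2, 326.8, 159.7]
eef_rot: [-1.252, -2.881, 0.0]
contact_force: [-0.0, 0.2, -1.0]
grip_width: 16.1
grip_force: 30.0
```

Emit:
send_rows:
  rows: [0,0,0.03,0,0,0,0.03,0,0,0,0.03,0]

```text
time: 21.45
ee_pos: [424.2, 326.9, 159.5]
eef_rot: [1.252, 2.881, 0.0]
contact_force: [0.1, 0.2, 0.9]
grip_width: 15.8
grip_force: 30.0
```

Emit:
send_rows:
  rows: [0,0,0.03,0,0,0,0.03,0,0,0,0.03,0]

```text
time: 21.75
ee_pos: [424.4, 327.0, 159.5]
eef_rot: [1.252, 2.881, 0.001]
contact_force: [-1.5, -0.1, 5.2]
grip_width: 15.9
grip_force: 30.0
```

Emit:
send_rows:
  rows: [0,0,-0.03,0,0,0,-0.03,0,0,0,-0.03,0]

```text
time: 22.05
ee_pos: [424.3, 326.9, 159.5]
eef_rot: [1.252, 2.881, 0.0]
contact_force: [-1.0, -1.7, 4.2]
grip_width: 15.7
grip_force: 30.0
```

Emit:
send_rows:
  rows: [0,0,0,0,0,0,0,0,0,0,0,0,0,0,0,0,0,0,0,0,0,0,0,0,0,0,0,0,0,0,0,0]
  claw: 0.7

```text
time: 22.85
ee_pos: [424.2, 326.8, 159.4]
eef_rot: [-1.252, -2.881, 0.0]
contact_force: [0.7, 0.7, 0.0]
grip_width: 61.7
grip_force: 0.0
```

```bash
python3 - <<'E'
from h import *
p0,R0,o=pose();print(o["time"],p0,o["contact_force"],o["grip_width"])
p=r.read_camera("scene")
for l in ("picker_grip","capsule_center"): print(l,[(np.round(d["at"]).tolist(),round(d["conf"],2)) for d in r.pinpoint(p,l)])
E
```

```text
22.85 [424.19849621 326.80460264 159.39449042] [0.66762786 0.65852055 0.00224541] 61.68654652156177
picker_grip [([427.0, 326.0, 172.0], 0.93), ([480.0, 568.0, 108.0], 0.59)]
capsule_center [([422.0, 326.0, 23.0], 0.67)]
```

Emit:
send_rows:
  rows: [0,0,-1,0,0,0,-3,0,0,0,-6,0,0,0,-9,0,0,0,-12,0,0,0,-15,0,0,0,-15,0,0,0,-15,0]

```text
time: 23.8
ee_pos: [424.3, 326.9, 310.2]
eef_rot: [1.252, 2.88, 0.002]
contact_force: [0.3, -1.3, 0.0]
grip_width: 61.9
grip_force: 0.0
```

```bash
python3 - <<'E'
from h import *
p0,R0,o=pose();print(o["time"],p0,o["contact_force"],o["grip_width"])
p=r.read_camera("scene")
for l in ("picker_grip","capsule_center","loupe","tube_green","dish"): print(l,[(np.round(d["at"]).tolist(),round(d["conf"],2)) for d in r.pinpoint(p,l)])
save(p,"s8c.png",(320,130,430,260),4)
E
```

```text
23.8 [424.31466115 326.93195158 310.21861094] [ 0.28758784 -1.31581822  0.04391216] 61.92534653285088
picker_grip [([428.0, 328.0, 172.0], 0.94), ([536.0, 660.0, 196.0], 0.94), ([481.0, 568.0, 108.0], 0.68)]
capsule_center [([420.0, 327.0, 26.0], 0.75)]
loupe [([355.0, 431.0, 1.0], 0.67)]
tube_green [([686.0, 397.0, -5.0], 0.81)]
dish [([630.0, 461.0, -1.0], 0.81), ([585.0, 325.0, 118.0], 0.5)]
```

The networks put the picker grip at z 172 and the capsule centre at z 26. Both fit a picker standing on a capsule upright in the cup. The bystanders have not moved.

```bash
python3 -c "
from station import r
print(r.finish_job())"
```

```text
the job is handed in; nothing more can be done
None
```

The job is handed in at about 24 s: the capsule stands upright in the white cup with the picker still caught and standing in it, highest force read about 5 N and bystanders in place by the final network check; but I viewed 12 pictures, over the limit of 10.

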